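Stand the overturned parts bin back up and push it into its gap in the row

TASK

One of the grey parts bins has been knocked over on to its side in front of the row. Without picking it up, push it over so that it stands on its base again, then push it along the bench into the empty gap in the row until its back is against the steel stop rail, square with its neighbours and with its low front towards you. Leave the other bins and everything else on the bench where they are.

Things in the scene. Friction and masses are not known exactly. Their poses are not given: they have to be found in the camera images.
- bin: The overturned bin: empty light-grey plastic parts bin, 137 long (its x), 105 wide (y), 76 high (z), walls 3 thick, 0.19 kg. Origin: centre of its underside; x from low front to full-height back, z from underside to open top. At the start it lies on its -y side wall (y up, origin 52.5 above the bench), underside roughly to the robot's left (+y), open top to the right, front to the robot.
- bin_edge (a point): Middle of the bin's lower long edge (underside meets -y side wall), at bench level both lying and standing. Pushed towards the underside at the top (the 3 thick rim of the upper side wall, 105 above the bench when lying) the bin turns about this edge, balances at about 25 degrees (rim 128 high), then drops on to its base by itself.
- bin_back (a point): Middle of the bin's rear bottom edge (own x = +68.5, bottom of the back wall).
- bin_front (a point): Middle of the bin's front bottom edge (own x = -68.5). The upright front wall above it is only 36 high; from there the side walls rise at 45 degrees to the full 76 over the first 40 of the length and stay at 76 to the back.
- rail: Steel angle stop rail bolted to the bench behind the row of bins, upright leg 40 high, 500 long. Origin at bench level on its front face, straight behind the middle of the gap; x points away from the robot, square to the rail, y along the rail to the left. Fixed.
- home (a point): Middle of the empty gap: where the centre of the bin's underside is when the bin is home (68.5 in front of the rail's face; same axes as the rail). The gap is between the two neighbouring bins, about 133 wide for a bin 105 wide.
- bin_copper: An identical grey bin (same sizes as the overturned one), loose but heavy (about 0.75 kg), standing upright in the row with its back against the rail and its low front to the robot, holding copper strips. Origin at the centre of its underside, z up, x from its front towards its back.
- bin_white: An identical grey bin (same sizes as the overturned one), loose but heavy (about 0.75 kg), standing upright in the row with its back against the rail and its low front to the robot, holding white plastic rollers. Origin at the centre of its underside, z up, x from its front towards its back.
- bin_black: An identical grey bin (same sizes as the overturned one), loose but heavy (about 0.75 kg), standing upright in the row with its back against the rail and its low front to the robot, holding small black plastic parts. Origin at the centre of its underside, z up, x from its front towards its back.
- drum_a: Slip-ring drum with copper bands standing on its flat end, 64 across, 42 high; origin under its centre. Leave alone.
- drum_b: A second slip-ring drum, the same. Leave alone.
- housing: Black plastic open housing 130 x 66 x 24 with a block 45 high in it; origin under its centre. Leave alone.
- cover: Black plastic channel cover 190 (its x) x 36 x 22; origin under its centre. Leave alone.
- roller_block: Wooden block 75 x 90 x 30 with an aluminium bracket and a wooden roller, 89 high; origin under its centre. Leave alone.
- screwdriver: Red-handled screwdriver lying down, about 200 long; origin under its middle. Leave alone.
- switch_module: White plastic switch module 60 x 75 x 46; origin under its centre. Leave alone.

How it is judged:
On the way, in this order (a step that is already met when the one before it is completed fails the run):
1. the bin stands upright on its base, still in front of the row (angle between bin's own z axis and vertical below 0.08 rad and height (world z) of bin below 0.01 m and x of bin_back in the frame of rail below -0.03 m), for 0.2 s.
2. the bin is home in the gap against the rail (angle between bin's own z axis and vertical below 0.08 rad and x of bin_back in the frame of rail above -0.01 m and x of bin_front in the frame of rail below -0.12 m and y of bin in the frame of home between -0.025 and 0.025 m and angle between the x axis of bin and the x axis of rail, either way round below 0.12 rad and height (world z) of bin below 0.006 m), for 0.2 s.
At the end, for the whole second after the job is handed in: The bin stands on its base (tilt under 0.08 rad) in the gap, back within 10 mm of the rail, sideways within 25 mm of the gap's middle, square to the rail within 0.12 rad, low front to the robot, at rest; the other bins within 20 mm and all other things within 30 mm of where they were (all of step 2 and linear speed of bin below 0.01 m/s and angular speed of bin below 0.05 rad/s and distance of each of bin_copper, bin_white, bin_black from where it was at the start of the episode below 0.02 m and distance of each of drum_a, drum_b, housing, cover, roller_block, screwdriver, switch_module from where it was at the start of the episode below 0.03 m); the robot touches nothing.
It fails at once if the bin is lifted off the bench, or tumbled the wrong way over (its lower long edge more than 30 mm up) (height (world z) of bin_edge above 0.03 m).
It fails at once if another bin is pushed out of its place (more than 20 mm) or tipped (distance of any of bin_copper, bin_white, bin_black from where it was at the start of the episode above 0.02 m or angle between any of bin_copper, bin_white, bin_black's own z axis and vertical above 0.25 rad).
It fails at once if something else on the bench is moved by more than 30 mm (distance of any of drum_a, drum_b, housing, cover, roller_block, screwdriver, switch_module from where it was at the start of the episode above 0.03 m).
It also fails if it takes over 72 s, if anything falls off the work surface, if the arm or the gripper's body presses on something with over 40 N, if the wrist force passes 120 N, or if a joint passes its speed limit or range.

ROBOT

A 7-joint arm with a two-finger parallel gripper is mounted at the origin on the work surface. World frame = base frame: x ahead of the robot, y to its left, z up, the work surface at z = 0. Lengths are in m, angles in rad, forces in N, time in s.
With the tool pointing down it reaches from about 0.35 to 0.9 m from the base axis. Payload 8.1 kg.
Tool frame: the origin (TCP) lies midway between the tips of the shut fingers; the grasp point (between the pads) lies 19 mm behind it; z points along the fingers, y is the line along which they close (so a half turn about z gives the same grasp; the last joint's range is limited). The gripper opens to 85 mm and grips with 20 to 120 N. Pads are 22 mm wide; open, the fingers measure 114 mm over their backs; the gripper's body (76 mm by 85 mm) begins 54 mm behind the grasp point. The pads swing forward as they close: fully open they stand 13 mm farther back than shut.
Start: joints at [1.007, 0.434, 0.025, 1.573, -0.012, 1.134, -0.075], TCP at [0.278, -0.56, 0.231] pointing down, gripper open.
Joint ranges: [-2.62, 2.62], [-0.44, 2.09], [-1.27, 1.32], [0.08, 2.57], [-1.32, 4.46], [0.12, 2], [-2.74, 2.74]. Speed limits (rad/s): [2.22, 2.22, 3.01, 3.01, 3.14, 3.14, 3.14].

INTERFACE

Orientations are given as a rotation vector (axis times angle).
In Python, from rig import r gives the robot as it stands.
- The arm moves only by the tool play_rows, never from a script. Its argument "targets" is a list that holds one entry, the list of rows, each a list of 7 numbers: the shift along the tool's x, y, z scaled (see below), then the turn, a rotation vector about the tool's x, y, z scaled (see below), then the opening, from -1 (shut) to 1 (fully open). In form: [[[tx, ty, tz, ax, ay, az, gripper], ...]]. A call has 1 to 8 rows; each row is the pose to reach, as a shift and turn from the pose commanded when the call began, along the tool's axes at that moment, turning the shorter way round; what a row does not reach only later rows make up. The controller multiplies each number of a shift by 0.15 m and each number of a turn by 360 degrees. A row lasts 1/8 s, in which the tool goes at most 62.5 mm and 10.7 degrees, less where a joint would pass 70% of its speed; a pose out of reach is approached as far as the arm can. A call with a number of a shift or a turn outside -1 to 1 is refused whole. A call with a gripper value outside its range is refused whole. The fingers move at their own pace and stop on an object; "squeeze" is the grip in N (left out, the last holds). Time passes only in rows, so rows that repeat a pose let the fingers close. It gives the time, the measured TCP pose, the force, the opening and the grip force at its end, in the units of the state.
- r.get_state(): the state, without advancing time (a new reading comes with each control period).
- r.camera(name): name is "scene" or "top" or "wrist"; returns (picture, depth): 384x512x3 uint8, blue, green, red; 384x512 float32, m along the optical axis (not along the pixel's ray), 0 where there is no reading.
- r.camera_info(name): a dict with "vertical_fov" (degrees; the focal length in pixels is half the picture's height over the tangent of half this angle, whatever the lens; pixels are square), "cx", "cy" (the principal point, pixels), "R" (3x3) and "t" (3): a world point X has camera coordinates R X + t; the wrist camera has in their place "T_tool_cam" (4x4, takes a point from camera to tool coordinates, whose origin is the TCP and whose axes are the flange's). Camera axes: x right, y down, z forward; pixel columns grow to the right and rows downward; lengths in m; the calibration is good to about 2 mm. A picture is of the moment at which its call begins: read the wrist's pose just before it. camera_info takes no time and is no camera call.
- r.hand_in(): hands the job in; it is judged then, once.
The state is a dict: "time_s": time; "joints": joint angles; "joint_vel": joint speeds; "joint_torque": joint torques, N m; "eef_pos": TCP position; "ee_rot": TCP orientation; "contact_force": force on the tool from outside, world axes, zero at the start; "wrist_torque": the same for the moment, N m; "finger_gap": finger opening in m; "gripper_force": force on a finger pad.
Only numpy, scipy, OpenCV 4.12 (cv2) and the standard library are available. Lean on these libraries where they do the work, as an engineer would, in place of code of your own. Each camera call takes 0.05 s, during which the arm holds its last target. There are 200 camera calls.

## Working session

There is one attempt and no reset: what is moved stays moved. The work goes in short steps, Python scripts to look and compute and a tool call to move; the robot and the scene stay as the last step left them, time stands still between calls to the robot, and variables do not carry over. Pictures are saved under pics/ and viewed, at most 10 in all, crops included, and the job is handed in when it is done.

Besides the shell and the picture viewer there is one more tool, called after ">>>" as a command line: name --argument value ..., lists and objects as JSON in quotes. play_rows: Moves the arm, as the interface text tells. Shifts and turns lie within -1 to 1; 1 stands for 0.15 m of shift or 360 degrees of turn. Its arguments: {"type":"object","properties":{"targets":{"type":"array"},"squeeze":{"type":"number"}},"required":["targets"]}

```bash
mkdir -p pics; ls; cat > h.py <<'E'
import numpy as np,cv2
from rig import r
def pts(name,d=None,info=None):
    i=r.camera_info(name); H,W=d.shape
    f=H/2/np.tan(np.radians(i["vertical_fov"])/2)
    u,v=np.meshgrid(np.arange(W),np.arange(H))
    P=np.stack([(u-i["cx"])/f*d,(v-i["cy"])/f*d,d],-1)
    return (P-np.array(i["t"]))@np.array(i["R"])
E
python3 - <<'E'
from h import *
s=r.get_state();print(s)
for n in("scene","top"):
    p,d=r.camera(n);cv2.imwrite(f"pics/{n}0.png",p);np.save(f"{n}0.npy",pts(n,d));np.save(f"{n}0d.npy",d);print(r.camera_info(n))
E
```

```text
pics
{'time_s': 0.0, 'joints': array([ 1.00739612,  0.43521865,  0.0249859 ,  1.57412285, -0.01157192,
        1.1340061 , -0.07511548]), 'joint_vel': array([ 0.00117337, -0.00022698,  0.00165216, -0.00077689, -0.00036977,
        0.00087076, -0.00064841]), 'joint_torque': array([-2.67207024e-04, -6.70475793e+01,  1.02501389e+00, -3.16214240e+01,
        1.55631040e-02,  1.23828789e-02, -2.11924481e-05]), 'eef_pos': array([ 0.27761657, -0.55937705,  0.23051887]), 'ee_rot': array([-3.05712872e+00, -7.16959049e-01,  8.43610881e-04]), 'contact_force': array([-0.12681901, -0.91487017,  0.53712872]), 'wrist_torque': array([ 0.00523626, -0.01376527,  0.01079055]), 'gripper_force': 0.0, 'finger_gap': 0.08520371384921878}
{'vertical_fov': 55.831827796015766, 'cx': 258.1532967676543, 'cy': 185.2781741659545, 'R': array([[-0.21580181,  0.97636439, -0.01192305],
       [ 0.56183371,  0.11417436, -0.81933333],
       [-0.79860658, -0.18351239, -0.57319346]]), 't': array([ 0.0662795 , -0.25737434,  1.45706126])}
{'vertical_fov': 56.610126134185805, 'cx': 250.3708941728822, 'cy': 190.65632524918695, 'R': array([[ 0.00165367, -0.99999673,  0.00195021],
       [-0.98524772, -0.00196301, -0.17112301],
       [ 0.17112628, -0.00163846, -0.98524774]]), 't': array([0.02528616, 0.51690343, 1.1435188 ])}
```

View pics/scene0.png

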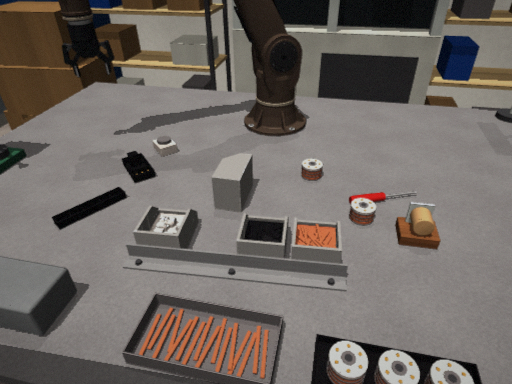

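View pics/top0.png

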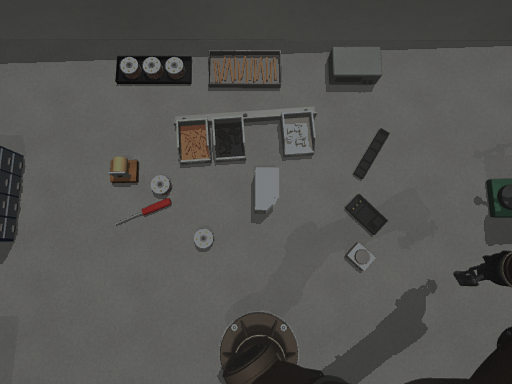

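The scene view shows the lying bin at about (233,182) with the gap behind it. In the top view the bin is at (267,190), the neighbours are black at (229,138) and white at (296,135), and the rail runs along row ~115. Next I measure these from depth.

```bash
python3 - <<'E'
from h import *
P=np.load("top0.npy"); d=np.load("top0d.npy"); z=P[...,2]
def show(name,m):
    m=cv2.morphologyEx(m.astype(np.uint8),cv2.MORPH_OPEN,np.ones((2,2)))
    n,l,st,c=cv2.connectedComponentsWithStats(m)
    for i in range(1,n):
        if st[i,4]<25: continue
        q=P[l==i][:,:2].astype(np.float32); re=cv2.minAreaRect(q)
        print(name,c[i].round(),st[i,4],"z%.3f"%np.median(z[l==i]),np.round(re[0],4),np.round(re[1],4),round(re[2],1),np.round(cv2.boxPoints(re),3).tolist())
ok=(d>0); uu,vv=np.meshgrid(np.arange(512),np.arange(384))
box=ok&(uu>90)&(uu<400)&(vv>90)&(vv<275)
print("bench z",np.median(z[box]))
show("lying",box&(z>.09)&(z<.12))
show("rims",box&(z>.066)&(z<.085)&(vv<175))
show("rail",box&(z>.033)&(z<.045)&(vv<125))
show("any",box&(z>.012))
E
```

```text
bench z 0.0009063654948198311
lying [267. 188.] 952 z0.105 [ 0.4589 -0.026 ] [0.0866 0.298 ] 85.8 [[0.3070000112056732, -0.057999998331069946], [0.6039999723434448, -0.07999999821186066], [0.6110000014305115, 0.006000000052154064], [0.3140000104904175, 0.02800000086426735]]
rims [299. 121.] 194 z0.074 [ 0.7466 -0.1434] [0.1237 0.1243] 5.5 [[0.6790000200271606, -0.08699999749660492], [0.6909999847412109, -0.210999995470047], [0.8140000104904175, -0.19900000095367432], [0.8019999861717224, -0.07599999755620956]]
rims [226. 124.] 156 z0.073 [0.7316 0.099 ] [0.0912 0.1271] 18.2 [[0.6679999828338623, 0.14499999582767487], [0.7080000042915344, 0.024000000208616257], [0.7950000166893005, 0.05299999937415123], [0.7549999952316284, 0.17399999499320984]]
rims [193. 128.] 187 z0.073 [0.5293 0.1621] [0.4925 0.1241] 17.7 [[0.2759999930858612, 0.1459999978542328], [0.3140000104904175, 0.02800000086426735], [0.7829999923706055, 0.17800000309944153], [0.7450000047683716, 0.29600000381469727]]
rims [120. 165.] 173 z0.081 [0.4512 0.2622] [0.5397 0.0608] 53.1 [[0.26499998569488525, 0.06499999761581421]
[... 2070 characters left out ...]
 [ 0.4212 -0.3443] [0.051  0.0117] 36.6 [[0.3970000147819519, -0.35499998927116394], [0.40400001406669617, -0.36399999260902405], [0.4449999928474426, -0.33399999141693115], [0.43799999356269836, -0.3240000009536743]]
any [205. 239.] 305 z0.042 [0.3516 0.1164] [0.1826 0.0599] 84.8 [[0.3140000104904175, 0.02800000086426735], [0.37299999594688416, 0.023000000044703484], [0.38999998569488525, 0.20499999821186066], [0.33000001311302185, 0.20999999344348907]]
any [361. 257.] 471 z0.036 [ 0.3225 -0.1869] [0.4221 0.085 ] 81.0 [[0.24699999392032623, -0.3889999985694885], [0.3310000002384186, -0.4020000100135803], [0.39800000190734863, 0.014999999664723873], [0.3140000104904175, 0.02800000086426735]]
```

```bash
python3 - <<'E'
from h import *
P=np.load("top0.npy"); d=np.load("top0d.npy"); z=P[...,2]
uu,vv=np.meshgrid(np.arange(512),np.arange(384))
def show(name,m,show=1):
    n,l,st,c=cv2.connectedComponentsWithStats(m.astype(np.uint8))
    for i in range(1,n):
        if st[i,4]<25: continue
        q=P[l==i][:,:2].astype(np.float32); re=cv2.minAreaRect(q)
        print(name,c[i].round(),st[i,4],"z%.3f"%np.median(z[l==i]),np.round(re[0],4),np.round(re[1],4),round(re[2],1),np.round(cv2.boxPoints(re),3).tolist())
box=(d>0)&(uu>90)&(uu<400)&(vv>90)&(vv<275)
m=box&(z>.095)&(z<.115)&(abs(uu-267)<20); show("lying",m)
c,_=cv2.findContours(m.astype(np.uint8),0,2);c=max(c,key=len)
ap=cv2.approxPolyDP(c,2,True)[:,0]; print([(tuple(a),np.round(P[a[1],a[0]],3).tolist()) for a in ap])
# side lines of top face by image row
for v in range(166,214,4):
    u=np.where(m[v])[0]
    if len(u): print(v,np.round(P[v,u.min()],4),np.round(P[v,u.max()],4))
show("rims",box&(z>.066)&(z<.085)&(vv<175))
show("rail",box&(z>.030)&(z<.045)&(vv<125))
show("any",box&(z>.012))
# gap lateral at rows
rim=box&(z>.062)&(z<.085)
for v in range(110,150,5): print(v,[(u,np.round(P[v,u,:2],3).tolist()) for u in np.where(rim[v])[0] if 236<u<290])
for u in range(250,282,4):
    q=P[104:122,u]; print(u,np.round(q[q[:,2]>.02],3)[:5].tolist())
E
```

```text
lying [266. 187.] 952 z0.105 [ 0.516  -0.0251] [0.0737 0.1366] 90.0 [[0.4480000138282776, -0.06199999898672104], [0.5839999914169312, -0.06199999898672104], [0.5839999914169312, 0.012000000104308128], [0.4480000138282776, 0.012000000104308128]]
[((np.int32(278), np.int32(167)), [0.584, -0.062, 0.104]), ((np.int32(255), np.int32(167)), [0.583, 0.012, 0.105]), ((np.int32(255), np.int32(209)), [0.448, 0.012, 0.107]), ((np.int32(266), np.int32(209)), [0.448, -0.023, 0.103]), ((np.int32(278), np.int32(197)), [0.486, -0.061, 0.107])]
170 [0.5725 0.0117 0.1085] [ 0.573  -0.0616  0.107 ]
174 [0.5599 0.0117 0.1066] [ 0.56   -0.0615  0.1068]
178 [0.548  0.0116 0.1013] [ 0.5476 -0.0616  0.1039]
182 [0.534  0.0117 0.1064] [ 0.5346 -0.0614  0.1042]
186 [0.5212 0.0117 0.1057] [ 0.5219 -0.0613  0.103 ]
190 [0.5089 0.0117 0.1029] [ 0.5085 -0.061   0.1055]
194 [0.4958 0.0117 0.1044] [ 0.4956 -0.0608  0.1065]
198 [0.483  0.0117 0.1047] [ 0.4827 -0.0574  0.1074]
202 [0.4702 0.0117 0.1049] [ 0.4705 -0.045   0.1036]
206 [0.4576 0.0117 0.1047] [ 0.4576 -0.0322  0.1051]
rims [298. 121.] 199 z0.076 [ 0.7332
[... 5000 characters left out ...]
0.028, 0.044], [0.775, 0.028, 0.037], [0.775, 0.028, 0.026]]
254 [[0.314, 0.028, 1.215], [0.783, 0.014, 0.035], [0.776, 0.014, 0.042], [0.777, 0.014, 0.031], [0.776, 0.014, 0.025]]
258 [[0.78, 0.0, 0.043], [0.779, 0.0, 0.035], [0.777, -0.0, 0.031], [0.777, -0.0, 0.021]]
262 [[0.782, -0.014, 0.037], [0.779, -0.014, 0.036], [0.78, -0.014, 0.025]]
266 [[0.783, -0.027, 0.043], [0.781, -0.028, 0.039], [0.781, -0.028, 0.03], [0.779, -0.028, 0.025]]
270 [[0.784, -0.041, 0.041], [0.781, -0.041, 0.04], [0.782, -0.042, 0.027], [0.781, -0.043, 0.021]]
274 [[0.785, -0.056, 0.038], [0.783, -0.056, 0.035], [0.782, -0.056, 0.029]]
278 [[0.785, -0.069, 0.039], [0.781, -0.069, 0.039], [0.784, -0.071, 0.023]]
```

Measured so far:

| Item | Value |
|---|---|
| Lying bin, x | 0.4475 to 0.584 |
| Lying bin, y | -0.062 to 0.013 |
| Lying bin yaw | about 0 |
| Rail yaw | about +4.7° |
| Home | about (0.710, -0.0165) |

I'll bring the tool round so its closing axis lies along world x.

>>> play_rows --targets '[[[0.9,-0.6,0,0,0,-0.1767,0.18],[0.9,-0.6,0,0,0,-0.1767,0.18],[0.9,-0.6,0,0,0,-0.1767,0.18],[0.9,-0.6,0,0,0,-0.1767,0.18],[0.9,-0.6,0,0,0,-0.1767,0.18],[0.9,-0.6,0,0,0,-0.1767,0.18],[0.9,-0.6,0,0,0,-0.1767,0.18],[0.9,-0.6,0,0,0,-0.1767,0.18]]]'

```text
time_s: 1.1
eef_pos: [0.3586, -0.4192, 0.2311]
ee_rot: [-2.225, -2.217, -0.0]
contact_force: [0.2, -0.7, -0.4]
finger_gap: 0.0504
gripper_force: 0.0
```

>>> play_rows --targets '[[[0.95,0.6,0,0,0,0,0.18],[0.95,0.6,0,0,0,0,0.18],[0.95,0.6,0,0,0,0,0.18],[0.95,0.6,0,0,0,0,0.18],[0.95,0.6,0,0,0,0,0.18]]]'

```text
time_s: 1.72
eef_pos: [0.4484, -0.2773, 0.2312]
ee_rot: [2.223, 2.22, -0.001]
contact_force: [-0.4, -0.1, -0.4]
finger_gap: 0.0505
gripper_force: 0.0
```

>>> play_rows --targets '[[[0.95,0.57,0,0,0,0,0.18],[0.95,0.57,0.5,0,0,0,0.18],[0.95,0.57,0.95,0,0,0,0.18],[0.95,0.57,0.95,0,0,0,0.18],[0.95,0.57,0.95,0,0,0,0.18],[0.95,0.57,0.95,0,0,0,0.18]]]'

```text
time_s: 2.48
eef_pos: [0.5343, -0.1361, 0.0895]
ee_rot: [2.224, 2.218, -0.001]
contact_force: [0.6, -0.6, 1.3]
finger_gap: 0.0505
gripper_force: 0.0
```

>>> play_rows --targets '[[[0.15,0,0.05,0,0,0,0.18],[0.3,0,0.05,0,0,0,0.18],[0.4,0,0.05,0,0,0,0.18],[0.43,0,0.05,0,0,0,0.18],[0.46,0,0.05,0,0,0,0.18],[0.49,0,0.05,0,0,0,0.18],[0.52,0,0.05,0,0,0,0.18],[0.55,0,0.05,0,0,0,0.18]]]'

```text
time_s: 3.48
eef_pos: [0.5342, -0.0515, 0.0812]
ee_rot: [-2.221, -2.221, 0.0]
contact_force: [-0.5, 0.5, 0.2]
finger_gap: 0.0506
gripper_force: 0.2
```

```bash
python3 - <<'E'
from h import *
s=r.get_state();print(s["eef_pos"],s["contact_force"])
p,d=r.camera("scene");cv2.imwrite("pics/s1.png",cv2.resize(p[100:280,120:380],None,fx=3,fy=3))
E
```

```text
[ 0.5341795  -0.05149982  0.08120421] [-0.51479311  0.4842127   0.19799084]
```

View pics/s1.png

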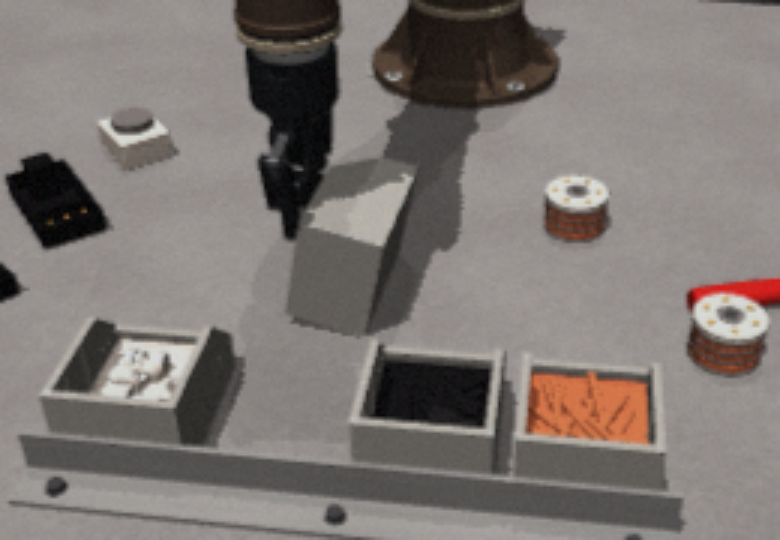

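The crop shows the bin tilting about 10° about its left edge, at crop pixels (340,240), with the fingers behind its rim. I'll keep going slowly past the balance point.

>>> play_rows --targets '[[[0.03,0,0,0,0,0,0.18],[0.06,0,0,0,0,0,0.18],[0.09,0,0,0,0,0,0.18],[0.12,0,0,0,0,0,0.18],[0.15,0,0,0,0,0,0.18],[0.18,0,0,0,0,0,0.18],[0.2,0,0,0,0,0,0.18],[0.22,0,0,0,0,0,0.18]]]'

```text
time_s: 4.53
eef_pos: [0.5342, -0.0185, 0.0813]
ee_rot: [2.221, 2.222, -0.0]
contact_force: [-0.5, -0.1, 0.4]
finger_gap: 0.0503
gripper_force: 0.0
```

>>> play_rows --targets '[[[0.02,0,0,0,0,0,0.18],[0.04,0,0,0,0,0,0.18],[0.06,0,0,0,0,0,0.18],[0.06,0,0,0,0,0,0.18],[0.06,0,0,0,0,0,0.18]]]'

```text
time_s: 5.15
eef_pos: [0.5342, -0.0098, 0.0813]
ee_rot: [2.221, 2.222, -0.0]
contact_force: [-0.3, -0.1, -0.2]
finger_gap: 0.0503
gripper_force: 0.0
```

```bash
python3 - <<'E'
from h import *
s=r.get_state();print(s["eef_pos"],s["contact_force"])
p,d=r.camera("scene");cv2.imwrite("pics/s2.png",cv2.resize(p[100:280,120:380],None,fx=3,fy=3))
E
```

```text
[ 0.53424975 -0.00976407  0.08130692] [-0.27613447 -0.10987589 -0.18420461]
```

View pics/s2.png

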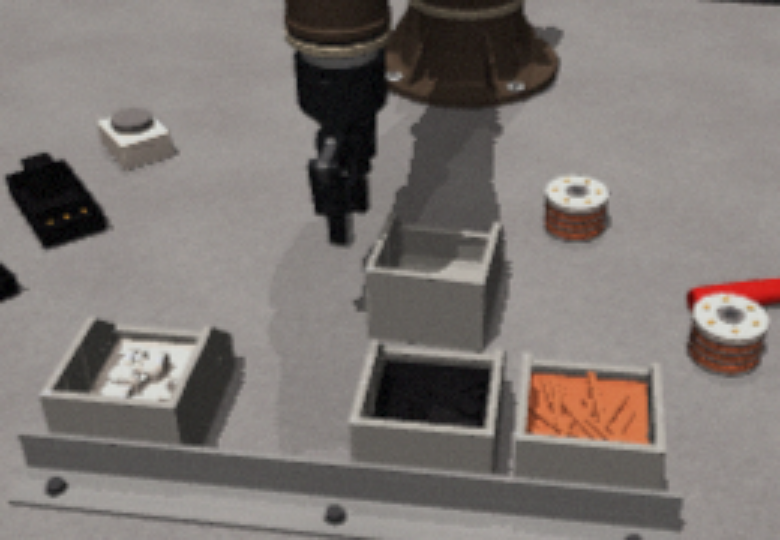

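The bin stands upright, at crop pixels (435,285). I'll go over it to its left side, then measure.

>>> play_rows --targets '[[[0,0,-0.35,0,0,0,0.18],[0,0,-0.7,0,0,0,0.18],[0.4,0,-0.7,0,0,0,0.18],[0.8,0,-0.7,0,0,0,0.18],[1,0,-0.7,0,0,0,0.18],[1,0,-0.7,0,0,0,0.18]]]'

```text
time_s: 5.95
eef_pos: [0.5337, 0.1435, 0.1864]
ee_rot: [-2.215, -2.226, -0.002]
contact_force: [0.0, 0.2, 0.4]
finger_gap: 0.0504
gripper_force: 0.0
```

>>> play_rows --targets '[[[0.35,0,0,0,0,-0.013,0.18],[0.45,0,0,0,0,-0.013,0.18],[0.45,0,0,0,0,-0.013,0.18],[0.45,0,0,0,0,-0.013,0.18]]]'

```text
time_s: 6.45
eef_pos: [0.5346, 0.2056, 0.1861]
ee_rot: [2.131, 2.307, -0.002]
contact_force: [-0.4, 0.3, -0.9]
finger_gap: 0.0506
gripper_force: 0.0
```

```bash
cat > m.py <<'E'
from h import *
def look(tag):
    s=r.get_state();print(s["time_s"],s["eef_pos"],s["contact_force"])
    p,d=r.camera("top");cv2.imwrite(f"pics/{tag}.png",p);P=pts("top",d);z=P[...,2]
    m=((d>0)&(z>.066)&(z<.086)&(P[...,0]>.4)&(P[...,0]<.82)&(P[...,1]>-.25)&(P[...,1]<.3)).astype(np.uint8)
    n,l,st,c=cv2.connectedComponentsWithStats(m,connectivity=8)
    for i in range(1,n):
        if st[i,4]<25: continue
        q=P[l==i][:,:2].astype(np.float32);re=cv2.minAreaRect(q)
        print(c[i].round(),st[i,4],np.round(re[0],4),np.round(re[1],4),round(re[2],1),np.round(cv2.boxPoints(re),3).tolist())
E
python3 -c "from m import *;look('t3')"
```

```text
6.45 [0.53456963 0.20563365 0.18607263] [-0.42195546  0.27511391 -0.94033694]
[298. 121.] 200 [ 0.7325 -0.1342] [0.1073 0.1059] 3.8 [[0.675000011920929, -0.08500000089406967], [0.6819999814033508, -0.19099999964237213], [0.7900000214576721, -0.18299999833106995], [0.7820000052452087, -0.07800000160932541]]
[227. 125.] 181 [0.7144 0.1009] [0.1068 0.1054] 4.8 [[0.6570000052452087, 0.14900000393390656], [0.6660000085830688, 0.04399999976158142], [0.7720000147819519, 0.05299999937415123], [0.7630000114440918, 0.15800000727176666]]
[200. 126.] 121 [0.73   0.1905] [0.1331 0.0672] 44.9 [[0.6589999794960022, 0.16699999570846558], [0.7070000171661377, 0.11999999731779099], [0.8009999990463257, 0.21400000154972076], [0.753000020980835, 0.26100000739097595]]
[242. 176.] 138 [0.5358 0.0686] [0.097  0.1018] 0.0 [[0.4869999885559082, 0.11900000274181366], [0.4869999885559082, 0.017999999225139618], [0.5839999914169312, 0.017999999225139618], [0.5839999914169312, 0.11999999731779099]]
```

View pics/t3.png

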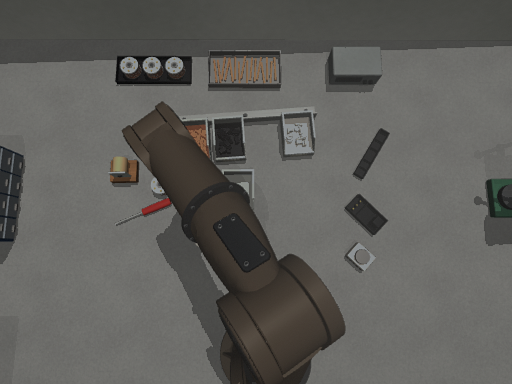

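The top view shows the bin upright at about (240,180), in front of and left of the gap, with x 0.447 to 0.584, y 0.016 to 0.120 and yaw about 0. I'll lower the fingers on its left and push it right along the rail direction. The tool is already yawed 4.7°.

>>> play_rows --targets '[[[0,-0.06,0.3,0,0,0,0.18],[0,-0.06,0.6,0,0,0,0.18],[0,-0.06,0.9,0,0,0,0.18],[0,-0.06,1,0,0,0,0.18],[0,-0.06,1,0,0,0,0.18],[-0.1,-0.06,1,0,0,0,0.18],[-0.2,-0.06,1,0,0,0,0.18],[-0.2,-0.06,1,0,0,0,0.18]]]'

```text
time_s: 7.5
eef_pos: [0.5286, 0.1747, 0.0371]
ee_rot: [2.131, 2.306, 0.0]
contact_force: [0.3, 0.3, -0.0]
finger_gap: 0.05
gripper_force: 0.0
```

>>> play_rows --targets '[[[-0.1,0,0.06,0,0,0,0.18],[-0.2,0,0.06,0,0,0,0.18],[-0.26,0,0.06,0,0,0,0.18],[-0.31,0,0.06,0,0,0,0.18],[-0.36,0,0.06,0,0,0,0.18],[-0.41,0,0.06,0,0,0,0.18],[-0.46,0,0.06,0,0,0,0.18],[-0.51,0,0.06,0,0,0,0.18]]]'

```text
time_s: 8.5
eef_pos: [0.5341, 0.1006, 0.0274]
ee_rot: [2.128, 2.311, 0.0]
contact_force: [1.0, 0.7, -0.1]
finger_gap: 0.0504
gripper_force: 0.0
```

>>> play_rows --targets '[[[-0.05,0,0,0,0,0,0.18],[-0.1,0,0,0,0,0,0.18],[-0.15,0,0,0,0,0,0.18],[-0.2,0,0,0,0,0,0.18],[-0.25,0,0,0,0,0,0.18],[-0.3,0,0,0,0,0,0.18],[-0.35,0,0,0,0,0,0.18],[-0.39,0,0,0,0,0,0.18]]]'

```text
time_s: 9.5
eef_pos: [0.5388, 0.042, 0.0273]
ee_rot: [2.129, 2.31, -0.0]
contact_force: [0.0, 0.8, 0.5]
finger_gap: 0.0505
gripper_force: 0.0
```

```bash
python3 -c "from m import *;look('t4')"
```

```text
9.5 [0.53875103 0.04202832 0.0272983 ] [0.04884636 0.82834622 0.54162853]
[298. 121.] 198 [ 0.7348 -0.1341] [0.106  0.1059] 4.2 [[0.6779999732971191, -0.08500000089406967], [0.6859999895095825, -0.19099999964237213], [0.7919999957084656, -0.18299999833106995], [0.7839999794960022, -0.07699999958276749]]
[226. 124.] 166 [0.7128 0.1007] [0.1088 0.1055] 5.1 [[0.6539999842643738, 0.14800000190734863], [0.6629999876022339, 0.0430000014603138], [0.7720000147819519, 0.05299999937415123], [0.7620000243186951, 0.15800000727176666]]
[192. 128.] 192 [0.7078 0.2215] [0.1035 0.1058] 4.6 [[0.6520000100135803, 0.27000001072883606], [0.6610000133514404, 0.16500000655651093], [0.7639999985694885, 0.17299999296665192], [0.7549999952316284, 0.27799999713897705]]
```

>>> play_rows --targets '[[[-0.03,0,0,0,0,0,0.18],[-0.055,0,0,0,0,0,0.18],[-0.055,0,0,0,0,0,0.18],[0.05,0,0,0,0,0,0.18],[0.15,0,0,0,0,0,0.18],[0.2,0,-0.3,0,0,0,0.18],[0.2,0,-0.6,0,0,0,0.18],[0.2,0,-0.9,0,0,0,0.18]]]'

```text
time_s: 10.55
eef_pos: [0.5358, 0.0745, 0.1638]
ee_rot: [-2.126, -2.313, -0.0]
contact_force: [0.7, -0.2, 0.4]
finger_gap: 0.0506
gripper_force: 0.0
```

>>> play_rows --targets '[[[0.4,-0.2,0,0,0,0.125,0.18],[0.8,-0.4,0,0,0,0.25,0.18],[0.8,-0.6,0,0,0,0.25,0.18],[0.8,-0.9,0,0,0,0.25,0.18],[0.8,-0.9,0,0,0,0.25,0.18],[0.8,-0.9,0,0,0,0.25,0.18],[0.8,-0.9,0,0,0,0.25,0.18],[0.8,-0.9,0,0,0,0.25,0.18]]]'

```text
time_s: 11.55
eef_pos: [0.3912, 0.1824, 0.1624]
ee_rot: [-3.131, -0.259, -0.0]
contact_force: [-0.3, 0.8, -0.1]
finger_gap: 0.0504
gripper_force: 0.0
```

```bash
python3 -c "
from m import *;look('t5');s=r.get_state();print(s['joints'],s['ee_rot'])"
```

```text
11.55 [0.39120231 0.18243056 0.16240851] [-0.27026936  0.83555274 -0.12997051]
[298. 121.] 199 [ 0.732  -0.1341] [0.1089 0.1057] 4.8 [[0.6729999780654907, -0.0860000029206276], [0.6819999814033508, -0.19099999964237213], [0.7910000085830688, -0.18199999630451202], [0.7820000052452087, -0.07699999958276749]]
[227. 125.] 181 [0.716 0.101] [0.1054 0.1048] 4.3 [[0.6600000262260437, 0.14900000393390656], [0.6669999957084656, 0.04500000178813934], [0.7720000147819519, 0.05299999937415123], [0.7649999856948853, 0.15700000524520874]]
[192. 128.] 193 [0.707  0.2214] [0.106  0.1057] 4.9 [[0.6499999761581421, 0.27000001072883606], [0.6589999794960022, 0.164000004529953], [0.7639999985694885, 0.17299999296665192], [0.7549999952316284, 0.27900001406669617]]
[268. 176.] 186 [ 0.544  -0.0336] [0.1032 0.1057] 4.8 [[0.4880000054836273, 0.014999999664723873], [0.4970000088214874, -0.09099999815225601], [0.6000000238418579, -0.0820000022649765], [0.5910000205039978, 0.023000000044703484]]
[-0.33540512  0.22199485 -0.26227484  2.0926847   0.07670912  0.83545131
 -2.05849555] [-3.13176243e+00 -2.43710310e-01 -1.90319607e-04]
```

View pics/t5.png

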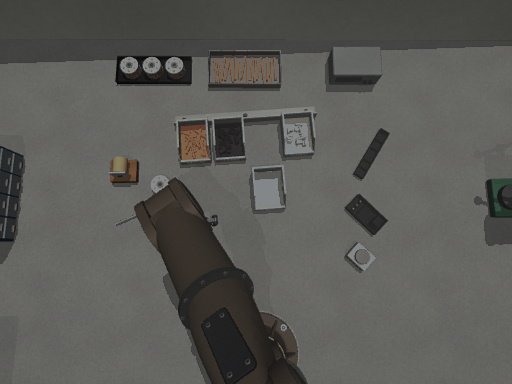

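The top view shows the bin at (268,188), standing in front of the gap with yaw 4.8° and about 2.5 mm right of the gap's middle. Now I'll bring the tool to its front.

>>> play_rows --targets '[[[0,0,0,0,0,0,0.4],[0,0.3,0,0,0,0,0.4],[0.05,0.6,0,0,0,0,0.4],[0.05,0.8,0,0,0,0,0.4],[0.05,0.8,0,0,0,0,0.4],[0.05,0.8,0,0,0,0,0.4]]]'

```text
time_s: 12.35
eef_pos: [0.4194, 0.0649, 0.1623]
ee_rot: [-3.13, -0.27, -0.0]
contact_force: [0.2, 0.0, -1.0]
finger_gap: 0.0598
gripper_force: 0.0
```

```bash
cat > w.py <<'E'
from h import *
from scipy.spatial.transform import Rotation as Ro
s=r.get_state();R=Ro.from_rotvec(s["ee_rot"]).as_matrix();p=s["eef_pos"]
ux=np.array([.9966,.082]);uy=np.array([-.082,.9966])
print("tool x yaw",np.degrees(np.arctan2(R[1,0],R[0,0])),"rail-frame long,lat",p[:2]@ux,p[:2]@uy,"z",p[2],"tilt",R[:,2],s["joints"][6],s["time_s"])
E
python3 w.py
```

```text
tool x yaw 9.849639710523162 rail-frame long,lat 0.4232748446877583 0.030324254210536535 z 0.16234121977945393 tilt [ 7.19745619e-05  4.16714643e-04 -9.99999911e-01] -1.7349213105807566 12.35
```

>>> play_rows --targets '[[[-0.13,0.3,0,0,0,0.0143,0.4],[-0.13,0.6,0,0,0,0.0143,0.4],[-0.13,0.713,0,0,0,0.0143,0.4],[-0.13,0.713,0.3,0,0,0.0143,0.4],[-0.13,0.713,0.6,0,0,0.0143,0.4],[-0.13,0.713,0.9,0,0,0.0143,0.4],[-0.13,0.713,0.97,0,0,0.0143,0.4],[-0.13,0.713,0.97,0,0,0.0143,0.4]]]'

```text
time_s: 13.35
eef_pos: [0.4183, -0.0438, 0.017]
ee_rot: [-3.139, -0.127, 0.002]
contact_force: [0.0, -0.7, 0.6]
finger_gap: 0.0598
gripper_force: 0.0
```

```bash
python3 w.py
```

```text
tool x yaw 4.643126984083852 rail-frame long,lat 0.41326210510006195 -0.07798924321879479 z 0.01695759838412204 tilt [-9.72465771e-04  2.87252861e-04 -9.99999486e-01] -1.5937388935004468 13.35
```

>>> play_rows --targets '[[[0.08,0,0,0,0,0,0.4],[0.14,0,0,0,0,0,0.4],[0.19,0,0,0,0,0,0.4],[0.24,0,0,0,0,0,0.4],[0.3,0,0,0,0,0,0.4],[0.37,0,0,0,0,0,0.4],[0.44,0,0,0,0,0,0.4],[0.5,0,0,0,0,0,0.4]]]'

```text
time_s: 14.35
eef_pos: [0.4938, -0.0386, 0.0167]
ee_rot: [3.139, 0.124, 0.0]
contact_force: [-1.5, -0.3, 1.5]
finger_gap: 0.0601
gripper_force: 0.7
```

>>> play_rows --targets '[[[0.07,0,0,0,0,0,0.4],[0.14,0,0,0,0,0,0.4],[0.21,0,0,0,0,0,0.4],[0.28,0,0,0,0,0,0.4],[0.35,0,0,0,0,0,0.4],[0.42,0,0,0,0,0,0.4],[0.49,0,0,0,0,0,0.4],[0.54,0,0,0,0,0,0.4]]]'

```text
time_s: 15.35
eef_pos: [0.5745, -0.0322, 0.0168]
ee_rot: [3.139, 0.124, 0.0]
contact_force: [-1.6, -0.3, 0.5]
finger_gap: 0.0595
gripper_force: 0.7
```

```bash
python3 w.py; python3 -c "from m import *;look('t6')"
```

```text
tool x yaw 4.531740676024171 rail-frame long,lat 0.5698972187670518 -0.07924078191528884 z 0.016827409603711197 tilt [ 1.66205030e-04 -1.88394120e-05 -9.99999986e-01] -1.5884919218844522 15.35
15.35 [ 0.57449433 -0.03224187  0.01682741] [-1.61133844 -0.34073124  0.48108709]
[301. 118.] 156 [ 0.7343 -0.1341] [0.1072 0.1054] 4.6 [[0.6769999861717224, -0.0860000029206276], [0.6850000023841858, -0.19099999964237213], [0.7919999957084656, -0.18199999630451202], [0.7839999794960022, -0.07699999958276749]]
[227. 125.] 180 [0.7152 0.101 ] [0.1043 0.105 ] 4.3 [[0.6589999794960022, 0.14900000393390656], [0.6669999957084656, 0.04500000178813934], [0.7710000276565552, 0.05299999937415123], [0.7630000114440918, 0.15700000524520874]]
[192. 128.] 193 [0.706  0.2213] [0.1048 0.1052] 4.4 [[0.6499999761581421, 0.27000001072883606], [0.6579999923706055, 0.16500000655651093], [0.7620000243186951, 0.17299999296665192], [0.7540000081062317, 0.27799999713897705]]
[251. 144.] 65 [0.6651 0.0261] [0.1051 0.01  ] 0.1 [[0.6129999756813049, 0.03099999949336052], [0.6129999756813049, 0.020999999716877937], [0.7179999947547913, 0.020999999716877937], [0.7179999947547913, 0.03099999949336052]]
[255. 175.] 27 [0.5652 0.0144] [0.017  0.0275] 5.4 [[0.5550000071525574, 0.027000000700354576], [0.5580000281333923, -0.0], [0.574999988079071, 0.0020000000949949026], [0.5720000267028809, 0.028999999165534973]]
```

>>> play_rows --targets '[[[0.06,0,0,0,0,0,0.4],[0.12,0,0,0,0,0,0.4],[0.18,0,0,0,0,0,0.4],[0.23,0,0,0,0,0,0.4],[0.28,0,0,0,0,0,0.4],[0.31,0,0,0,0,0,0.4],[0.33,0,0,0,0,0,0.4],[0.35,0,0,0,0,0,0.4]]]'

```text
time_s: 16.4
eef_pos: [0.6261, -0.0282, 0.0168]
ee_rot: [3.139, 0.124, -0.0]
contact_force: [-1.5, -0.1, 0.4]
finger_gap: 0.0597
gripper_force: 0.5
```

>>> play_rows --targets '[[[0.01,0,0,0,0,0,0.4],[0.02,0,0,0,0,0,0.4],[0.02,0,0,0,0,0,0.4]]]'

```text
time_s: 16.77
eef_pos: [0.6293, -0.028, 0.0169]
ee_rot: [3.139, 0.124, 0.001]
contact_force: [0.0, -0.0, -0.6]
finger_gap: 0.0595
gripper_force: 0.1
```

>>> play_rows --targets '[[[0.01,0,0,0,0,0,0.4],[0.02,0,0,0,0,0,0.4]]]'

```text
time_s: 17.02
eef_pos: [0.6312, -0.0277, 0.0167]
ee_rot: [3.139, 0.124, -0.003]
contact_force: [-7.0, -1.0, 4.2]
finger_gap: 0.0598
gripper_force: 3.6
```

>>> play_rows --targets '[[[0.01,0,0,0,0,0,0.4],[0.02,0,0,0,0,0,0.4]]]'

```text
time_s: 17.27
eef_pos: [0.6312, -0.0278, 0.0162]
ee_rot: [3.139, 0.124, -0.012]
contact_force: [-16.2, -1.3, 12.1]
finger_gap: 0.0598
gripper_force: 8.1
```

The bin is against the rail: the force rose and the motion stopped. I'll back off, raise the arm clear and check.

>>> play_rows --targets '[[[-0.04,0,0,0,0,0,0.4],[-0.1,0,0,0,0,0,0.4],[-0.3,0,0,0,0,0,0.4],[-0.6,0,0,0,0,0,0.4],[-0.7,0,-0.3,0,0,0,0.4],[-0.8,0,-0.7,0,0,0,0.4],[-1,0,-1,0,0,0,0.4],[-1,0,-1,0,0,0,0.4]]]'

```text
time_s: 18.27
eef_pos: [0.4859, -0.0396, 0.1704]
ee_rot: [3.139, 0.123, 0.01]
contact_force: [0.6, -0.2, -0.5]
finger_gap: 0.0598
gripper_force: 0.0
```

>>> play_rows --targets '[[[-0.5,0.3,0,0,0,0,0.4],[-0.5,0.7,0,0,0,0,0.4],[-0.5,1,0,0,0,0,0.4],[-0.5,1,0,0,0,0,0.4],[-0.5,1,0,0,0,0,0.4],[-0.5,1,0,0,0,0,0.4]]]'

```text
time_s: 19.02
eef_pos: [0.4228, -0.1933, 0.1664]
ee_rot: [-3.138, -0.128, 0.001]
contact_force: [0.2, 0.7, -0.4]
finger_gap: 0.06
gripper_force: 0.0
```

```bash
python3 -c "from m import *;look('t7')"
```

```text
19.025 [ 0.42278638 -0.19330136  0.16639424] [ 0.17021127  0.73736209 -0.43796155]
[298. 121.] 198 [ 0.7326 -0.1341] [0.1082 0.1062] 3.7 [[0.675000011920929, -0.08500000089406967], [0.6819999814033508, -0.19099999964237213], [0.7900000214576721, -0.18400000035762787], [0.7829999923706055, -0.07800000160932541]]
[264. 122.] 183 [ 0.727  -0.0191] [0.1044 0.1049] 4.4 [[0.6710000038146973, 0.028999999165534973], [0.6790000200271606, -0.07500000298023224], [0.7829999923706055, -0.06700000166893005], [0.7749999761581421, 0.03700000047683716]]
[227. 126.] 182 [0.714  0.1007] [0.1063 0.1052] 4.8 [[0.6570000052452087, 0.14900000393390656], [0.6650000214576721, 0.04399999976158142], [0.7710000276565552, 0.05299999937415123], [0.7630000114440918, 0.15800000727176666]]
[192. 128.] 192 [0.707  0.2216] [0.1031 0.1058] 4.4 [[0.6520000100135803, 0.27000001072883606], [0.6600000262260437, 0.16500000655651093], [0.7620000243186951, 0.17299999296665192], [0.7540000081062317, 0.27799999713897705]]
```

View pics/t7.png

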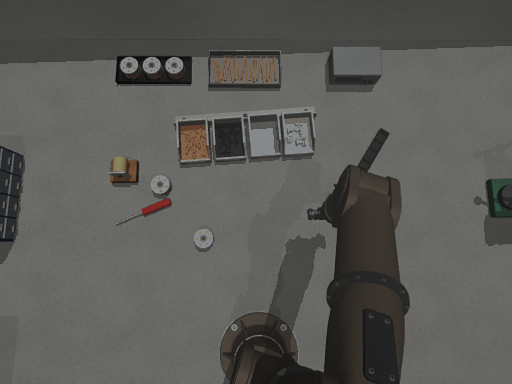

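The top view shows the bin home in the gap at (264,138). Its back is level with its neighbours, it is square to the rail, and it sits about 3 mm off the middle. The arm is clear and nothing else has moved.

```bash
python3 -c "
from rig import r
print(r.hand_in())"
```

```text
the job is handed in; nothing more can be done
None
```

The bin was tipped upright and pushed home into the gap against the rail, square and about 3 mm off the middle by the last camera check, and the job is handed in; the hand-in returned no verdict.

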